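Stand the fallen roller rests back up

TASK

The two roller rests that carry a glass tube in front of the bench torch have been knocked over. Push each one with the fingertips so that it tips back up onto its foot, and leave both standing upright on the bench about where they fell. They are still hot from the flame, so do not pick them up, and leave the pad, the shaper, the cup and the can of rods where they are.

Things in the scene. Friction and masses are not known exactly. Their poses are not given: they have to be found in the camera images.
- rest_a: Loose bare-metal V-roller rest, about 0.85 kg, mostly in its foot plate 120 (x) x 80 (y) x 10 mm; 12 mm post in the middle, fork with two rollers on top, 111 mm tall in all. Origin: centre of the foot's underside; z up the post, x along the long edges. Lies tipped over a long edge, post pointing roughly to -y and sloping down, fork on the bench, on either half of the bench.
- rest_b: The identical other rest; its post points roughly to +y. Lying, the foot plate stands on a long edge, the other long edge about 80 mm up and leaning 18 degrees to the post side. Pushed there on the post side (2 to 3 N) it pivots on its lower edge and drops flat after turning about 40 degrees; the post swings up through the middle, so keep clear of it.
- rest_a_top (a point): top of rest_a, between the rollers, 111 mm up the post (z) from its origin. Fork and rollers span 56 mm in x and 18 mm in y, heights 74 to 111 mm. Below them a collar 20 mm across, heights 44 to 56 mm, with a thumbscrew reaching 26 mm out in +x.
- rest_b_top (a point): top of rest_b, between the rollers, 111 mm up the post (z) from its origin. Fork and rollers span 56 mm in x and 18 mm in y, heights 74 to 111 mm. Below them a collar 20 mm across, heights 44 to 56 mm, with a thumbscrew reaching 26 mm out in +x.
- rest_a_c0 (a point): a corner of the underside of rest_a's foot, at x 60 mm, y 40 mm, z 0 in its frame
- rest_a_c1 (a point): a corner of the underside of rest_a's foot, at x -60 mm, y 40 mm, z 0 in its frame
- rest_a_c2 (a point): a corner of the underside of rest_a's foot, at x -60 mm, y -40 mm, z 0 in its frame
- rest_a_c3 (a point): a corner of the underside of rest_a's foot, at x 60 mm, y -40 mm, z 0 in its frame
- rest_b_c0 (a point): a corner of the underside of rest_b's foot, at x 60 mm, y 40 mm, z 0 in its frame
- rest_b_c1 (a point): a corner of the underside of rest_b's foot, at x -60 mm, y 40 mm, z 0 in its frame
- rest_b_c2 (a point): a corner of the underside of rest_b's foot, at x -60 mm, y -40 mm, z 0 in its frame
- rest_b_c3 (a point): a corner of the underside of rest_b's foot, at x 60 mm, y -40 mm, z 0 in its frame
- torch: Bench torch: base plate 130 x 110 x 8 mm screwed to the far side of the bench, yoke and brass burner up to 165 mm high whose nozzle points towards the robot and upward; it reaches 100 mm from its origin towards -x. Fixed. Origin: centre of the underside. Not to be used.
- graphite_pad: Black graphite marver pad lying flat at the left of the rests, 75 x 100 x 14 mm. Loose bystander. Origin: centre of the underside.
- beaker: Empty clear glass cup, 76 mm across the rim, 85 mm tall, far left. Loose bystander. Origin: centre of the underside.
- rod_can: Steel can 72 mm across and 100 mm tall holding glass rods that reach 200 mm high, far right. Loose bystander. Origin: centre of the underside.
- shaper: Hand shaper lying at the right of the rests: wooden handle 16 mm thick and 95 mm long (-x of its origin), black blade 20 mm wide (to 98 mm in +x). Loose bystander. Origin: at the ferrule, on the bench.

How it is judged:
By the outcome, as a careful person would: the job done as asked, in the order asked, and still so for the second after the job is handed in, with the robot touching nothing.
It also fails if it takes over 48 s, if anything falls off the work surface, if the arm or the gripper's body presses on something with over 40 N, if the wrist force passes 120 N, or if a joint passes its speed limit or range.

ROBOT

A 6-joint arm with a two-finger parallel gripper is mounted at the origin on the work surface. World frame = base frame: x ahead of the robot, y to its left, z up, the work surface at z = 0. Lengths are in m, angles in degrees, forces in N, time in s.
With the tool pointing down it reaches from about 0.25 to 0.725 m from the base axis. Payload 9.7 kg.
Tool frame: the origin (TCP) lies midway between the tips of the shut fingers; the grasp point (between the pads) lies 19 mm behind it; z points along the fingers, y is the line along which they close (so a half turn about z gives the same grasp; the last joint's range is limited). The gripper opens to 85 mm and grips with 20 to 120 N. Pads are 22 mm wide; open, the fingers measure 114 mm over their backs; the gripper's body (76 mm by 85 mm) begins 54 mm behind the grasp point. The pads swing forward as they close: fully open they stand 13 mm farther back than shut.
Start: joints at [68.067, 4.979, 10.078, 95.1, 0, 90], TCP at [0.205, 0.51, 0.231] pointing down, gripper open.
Joint ranges: [-179.16, 179.16], [-48.56, 103.87], [-65.8, 70.77], [-126.05, 130.52], [-82.76, 87.17], [-180, 180]. Speed limits (degrees/s): [127.2, 127.2, 147.25, 180, 180, 180].

INTERFACE

Orientations are given as [roll, pitch, yaw] about the fixed x, y, z axes, in that order (R = Rz(yaw) Ry(pitch) Rx(roll)).
In Python, from workcell import readout, imaging, bot, spotter gives the robot as it stands.
- The arm moves only by the shell command python3 -m jog 'ROWS' [FORCE]. ROWS is JSON, a list of rows, each an object with "rotation": the turn, a rotation vector about the world's x, y, z in degrees, a list of three; "translation": the shift along the world's x, y, z in mm, a list of three; "grip": the finger opening in mm, from 0 to 85.4. In form: [{"rotation": [wx, wy, wz], "translation": [dx, dy, dz], "grip": grip}, ...]. A call has 1 to 20 rows; each row is the pose to reach, as a shift and turn from the pose commanded when the call began; what a row does not reach only later rows make up. A row lasts 1/10 s, in which the tool goes at most 50 mm and 8.59 degrees, less where a joint would pass 70% of its speed; a pose out of reach is approached as far as the arm can. A call with a gripper value outside its range is refused whole. The fingers move at their own pace and stop on an object; FORCE is the grip in N (left out, the last holds). Time passes only in rows, so rows that repeat a pose let the fingers close. It gives the time, the measured TCP pose, the force, the opening and the grip force at its end, in the units of the state.
- readout.get_obs(): the state, without advancing time (a new reading comes with each control period).
- imaging.camera(name): name is "scene" or "top" or "wrist"; returns (picture, depth): 400x640x3 uint8, red, green, blue; 400x640 float32, m along the optical axis (not along the pixel's ray), 0 where there is no reading.
- imaging.camera_info(name): a dict with "vertical_fov" (degrees; the focal length in pixels is half the picture's height over the tangent of half this angle, whatever the lens; pixels are square), "cx", "cy" (the principal point, pixels), "extrinsics" (4x4, takes a point from camera to world coordinates); the wrist camera has in their place "tool_from_camera" (4x4, takes a point from camera to tool coordinates, whose origin is the TCP and whose axes are the flange's). Camera axes: x right, y down, z forward; pixel columns grow to the right and rows downward; lengths in m; the calibration is good to about 2 mm. A picture is of the moment at which its call begins: read the wrist's pose just before it. camera_info takes no time and is no camera call.
- bot.job_done(): hands the job in; it is judged then, once.
Trained networks look in the newest picture that a camera, given by its name, has taken for a name from the list of things; names that differ only in an ending like _2 or _b are one class to them, and where a whole thing is asked for, a point or a joint stands for the part that bears it (a point fixed in the world has none). Each returns a list of dicts, best first, with "confidence" (0 to 1); they miss things now and then, are a little off and sometimes report something else, mostly with a low value. They report only what shows in the picture. A call takes as long as a camera call.
- spotter.spot_in(camera, target): "box" ([centre column, centre row, width, height] in pixels, round what is visible of it).
- spotter.mark_of(camera, target): "uv" ([column, row] in pixels: a listed point, or the origin of a listed thing).
The state is a dict: "time": time; "q": joint angles; "qd": joint speeds; "joint_efforts": joint torques, N m; "ee_pos": TCP position; "tcp_rot": TCP orientation; "wrist_force": force on the tool from outside, world axes, zero at the start; "torque": the same for the moment, N m; "opening": finger opening in m; "grasp_force": force on a finger pad.
Only numpy, scipy, OpenCV 4.12 (cv2) and the standard library are available. Lean on these libraries where they do the work, as an engineer would, in place of code of your own. Each camera call takes 0.05 s, during which the arm holds its last target. There are 200 camera calls.

## Working session

There is one attempt and no reset: what is moved stays moved. The work goes in short steps, Python scripts to look and compute and a shell command to move; the robot and the scene stay as the last step left them, time stands still between calls to the robot, and variables do not carry over. Pictures are saved under pics/ and viewed, at most 13 in all, crops included, and the job is handed in when it is done.

```bash
mkdir -p pics; cat > h.py <<'E'
import numpy as np,cv2
from workcell import readout, imaging, bot, spotter
def proj(cam,uv,depth,r=2,z=None):
    i=imaging.camera_info(cam);f=200/np.tan(np.radians(i["vertical_fov"])/2)
    u,v=uv;T=np.array(i["extrinsics"])
    d=np.array([(u-i["cx"])/f,(v-i["cy"])/f,1])
    if z is not None:
        w=T[:3,:3]@d; return T[:3,3]+w*(z-T[2,3])/w[2]
    p=depth[int(v)-r:int(v)+r+1,int(u)-r:int(u)+r+1];p=p[p>0]
    return T[:3,:3]@(d*np.median(p))+T[:3,3]
def cloud(cam,depth):
    i=imaging.camera_info(cam);f=200/np.tan(np.radians(i["vertical_fov"])/2);T=np.array(i["extrinsics"])
    v,u=np.mgrid[:400,:640]
    P=np.stack([(u-i["cx"])/f*depth,(v-i["cy"])/f*depth,depth],-1)
    return P@T[:3,:3].T+T[:3,3]
E
python3 - <<'E'
from h import *
np.set_printoptions(precision=3,suppress=True)
for c in("top","scene"):
    p,d=imaging.camera(c);cv2.imwrite(f"pics/{c}1.png",p[...,::-1]);np.save(f"{c}_d.npy",d)
    i=imaging.camera_info(c);print(c,i["vertical_fov"],np.array(i["extrinsics"])[:3].round(2).tolist())
    for t in ["rest_a","rest_b"]:
        for b in spotter.spot_in(c,t)[:3]:print(t,b)
    for t in ["rest_a_top","rest_a_c0","rest_a_c1","rest_a_c2","rest_a_c3","rest_b_top","graphite_pad","beaker","rod_can","shaper","torch"]:
        for b in spotter.mark_of(c,t)[:2]:
            try:q=proj(c,b["uv"],d)
            except Exception:q=None
            print(t,np.round(b["uv"]),round(b["confidence"],2),q)
print(readout.get_obs())
E
```

```text
top 43.065791244446196 [[0.02, -1.0, 0.08, 0.48], [-1.0, -0.03, -0.02, 0.03], [0.02, -0.08, -1.0, 1.68]]
rest_a {'box': [225.2, 223.2, 42.6, 38.1], 'confidence': 0.63}
rest_a {'box': [383.5, 231.9, 38.2, 36.1], 'confidence': 0.62}
rest_b {'box': [225.2, 223.2, 42.6, 38.1], 'confidence': 0.63}
rest_b {'box': [383.5, 231.9, 38.2, 36.1], 'confidence': 0.62}
rest_a_top [208. 233.] 0.74 [0.505 0.348 0.009]
rest_a_top [398. 237.] 0.33 [ 0.507 -0.278  0.022]
rest_a_c0 [229. 202.] 0.97 [0.61  0.283 0.   ]
rest_a_c0 [224. 204.] 0.77 [0.6   0.3   0.006]
rest_a_c1 [229. 202.] 0.97 [0.61  0.283 0.   ]
rest_a_c1 [224. 204.] 0.77 [0.6   0.3   0.006]
rest_a_c2 [229. 202.] 0.97 [0.61  0.283 0.   ]
rest_a_c2 [224. 204.] 0.77 [0.6   0.3   0.006]
rest_a_c3 [229. 202.] 0.97 [0.61  0.283 0.   ]
rest_a_c3 [224. 204.] 0.77 [0.6   0.3   0.006]
rest_b_top [401. 239.] 0.98 [ 0.5   -0.29   0.014]
graphite_pad [171. 217.] 0.97 [0.553 0.47  0.015]
beaker [226. 162.] 0.75 [0.741 0.298 0.006]
rod_can [450. 190.] 0.74 [ 0.663 -0.442  0.041]
rod_can [318. 147.] 0.21 [ 0.779 -0.005  0.127]
shaper [445. 241.] 0.83 [ 0
[... 867 characters left out ...]
.585 -0.192  0.019]
graphite_pad [471. 231.] 0.65 [0.541 0.48  0.012]
beaker [399. 266.] 0.65 [0.726 0.296 0.002]
rod_can [190. 191.] 0.67 [ 0.694 -0.412  0.032]
shaper [218. 153.] 0.77 [ 0.484 -0.426  0.004]
torch [294. 255.] 0.61 [0.843 0.015 0.095]
{'time': 1.4, 'q': array([68.068,  4.98 , 10.078, 95.1  , -0.   , 90.001]), 'qd': array([ 0.038, -0.02 , -0.045, -0.065,  0.004, -0.014]), 'joint_efforts': array([  0.003, -52.01 ,  46.485,   0.002,   0.   ,  -0.   ]), 'ee_pos': array([0.205, 0.51 , 0.231]), 'tcp_rot': array([-179.997,    0.   ,  158.067]), 'wrist_force': array([ 0.079, -0.524, -0.785]), 'torque': array([0.023, 0.002, 0.023]), 'grasp_force': 0.0, 'opening': 0.08523315499962085}
```

```bash
python3 - <<'E'
from h import *
t=cv2.imread("pics/top1.png");s=cv2.imread("pics/scene1.png")
a=np.hstack([cv2.resize(t[180:260,180:260],(400,400),interpolation=2),cv2.resize(t[190:270,345:425],(400,400),interpolation=2)])
cv2.imwrite("pics/crop1.png",a);cv2.imwrite("pics/crop2.png",np.hstack([cv2.resize(s[165:255,365:455],(400,400),interpolation=2),cv2.resize(s[140:230,220:310],(400,400),interpolation=2)]))
np.set_printoptions(precision=3,suppress=True)
for c in("top","scene"):
    P=cloud(c,np.load(c+"_d.npy")).reshape(-1,3)
    for n,(y0,y1) in dict(L=(.17,.40),R=(-.36,-.1)).items():
        m=(P[:,0]>.40)&(P[:,0]<.66)&(P[:,1]>y0)&(P[:,1]<y1)
        Q=P[m]; hi=Q[Q[:,2]>.062]; lo=Q[(Q[:,2]>.012)&(Q[:,2]<.05)]
        print(c,n,len(hi),len(lo))
        if len(hi)>5:
            r=cv2.minAreaRect((hi[:,:2]*1000).astype(np.float32));print(" hi",r,hi[:,2].max(), hi.mean(0))
        r=cv2.minAreaRect((lo[:,:2]*1000).astype(np.float32));print(" lo",r,lo.min(0),lo.max(0))
E
```

```text
top L 196 437
 hi ((542.1503295898438, 265.4902648925781), (119.63845825195312, 17.460411071777344), 28.166446685791016) 0.08624233868835818 [0.542 0.266 0.074]
 lo ((532.5992431640625, 300.4523620605469), (261.3458557128906, 132.5486297607422), 24.01588249206543) [0.421 0.187 0.012] [0.643 0.395 0.05 ]
top R 195 450
 hi ((522.2900390625, -200.59881591796875), (17.825271606445312, 119.78685760498047), 78.53199768066406) 0.08708928892639345 [ 0.521 -0.201  0.075]
 lo ((541.4644165039062, -258.236572265625), (218.02088928222656, 213.7784881591797), 60.90441131591797) [ 0.416 -0.358  0.012] [ 0.653 -0.136  0.05 ]
scene L 198 487
 hi ((544.8983154296875, 268.93450927734375), (122.90509796142578, 17.490825653076172), 26.305309295654297) 0.08053853137811073 [0.55  0.27  0.072]
 lo ((530.973388671875, 299.10137939453125), (122.04222106933594, 116.89691925048828), 26.26568031311035) [0.482 0.222 0.012] [0.607 0.359 0.05 ]
scene R 180 417
 hi ((524.462646484375, -198.51400756835938), (18.656253814697266, 122.9715576171875), 79.67869567871094) 0.08115989350147812 [ 0.529 -0.199  0.072]
 lo ((518.90576171875, -231.0437469482422), (115.40308380126953, 124.62039947509766), 78.62850189208984) [ 0.467 -0.292  0.012] [ 0.588 -0.164  0.05 ]
```

View pics/top1.png

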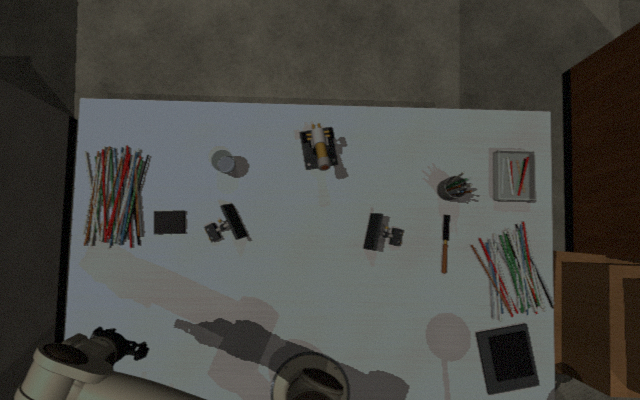

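View pics/crop1.png

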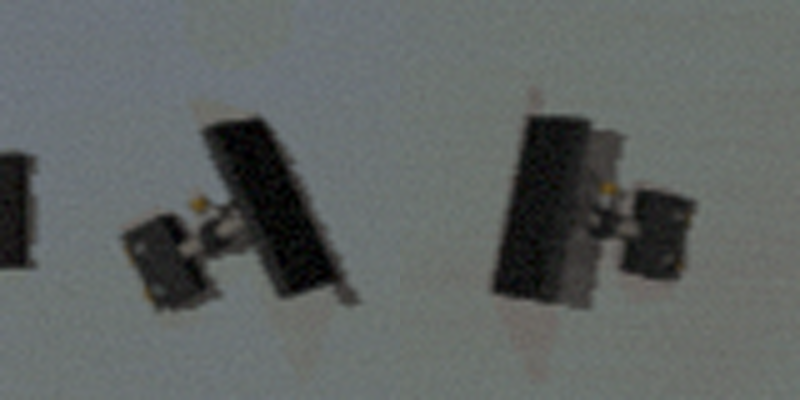

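View pics/crop2.png

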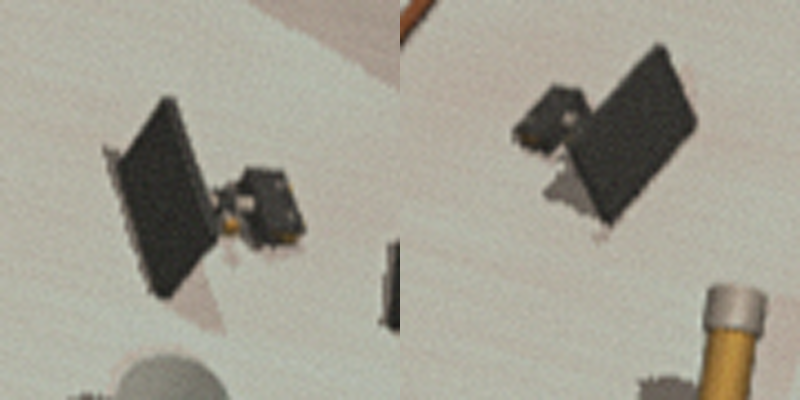

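Rest_b is the left one: its plate's top edge is centred near (0.5435, 0.267), its long axis is at 27°, and its post points to +y. Rest_a is the right one: (0.523, -0.1995), long axis at -11°, post to -y. The thin shadows on the bench match this. I'll straddle the post with open fingers, tool vertical and fingers along the long axis, and start with rest_b.

```bash
python3 -m jog '[{"rotation":[0,0,-8],"translation":[45,-30,0],"grip":85},{"rotation":[0,0,-16],"translation":[85,-56,0],"grip":85},{"rotation":[0,0,-24],"translation":[126,-84,0],"grip":85},{"rotation":[0,0,-32],"translation":[166,-110,0],"grip":85},{"rotation":[0,0,-41],"translation":[207,-137,0],"grip":85},{"rotation":[0,0,-41],"translation":[248,-165,0],"grip":85},{"rotation":[0,0,-41],"translation":[288,-191,0],"grip":85},{"rotation":[0,0,-41],"translation":[324,-215,0],"grip":85},{"rotation":[0,0,-41],"translation":[324,-215,0],"grip":85},{"rotation":[0,0,-41],"translation":[324,-215,0],"grip":85},{"rotation":[0,0,-41],"translation":[324,-215,0],"grip":85},{"rotation":[0,0,-41],"translation":[324,-215,-100],"grip":85},{"rotation":[0,0,-41],"translation":[324,-215,-100],"grip":85},{"rotation":[0,0,-41],"translation":[324,-215,-100],"grip":85}]'
python3 - <<'E'
from h import *
p,d=imaging.camera("wrist");cv2.imwrite("pics/w1.png",p[...,::-1])
E
```

```text
time: 2.8
ee_pos: [0.5247, 0.2942, 0.1237]
tcp_rot: [-179.3, 0.0, 117.2]
wrist_force: [0.4, -0.1, -0.5]
opening: 0.085
grasp_force: 0.0
```

View pics/w1.png

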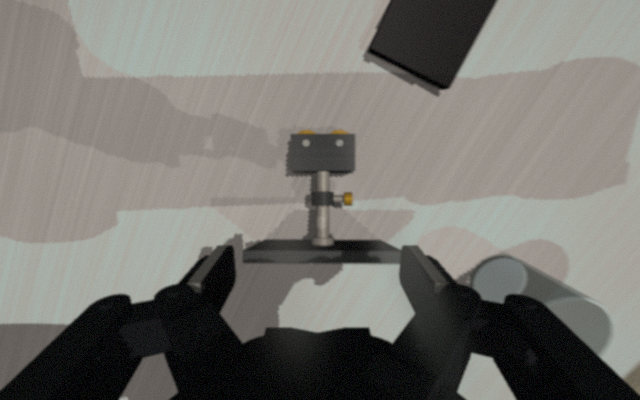

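The wrist view shows the plate centred (column 321) and parallel to the finger line, with the post running up the picture and clear between the fingers. Next I'll check the edge position in tool coordinates.

```bash
cat >> h.py <<'E'
def wristedge():
    from scipy.spatial.transform import Rotation as Ro
    o=readout.get_obs();p,d=imaging.camera("wrist")
    i=imaging.camera_info("wrist");f=200/np.tan(np.radians(i["vertical_fov"])/2);T=np.array(i["tool_from_camera"])
    v,u=np.mgrid[:400,:640]
    P=np.stack([(u-i["cx"])/f*d,(v-i["cy"])/f*d,d],-1)@T[:3,:3].T+T[:3,3]
    R=Ro.from_euler("xyz",o["tcp_rot"],degrees=True).as_matrix()
    W=P@R.T+o["ee_pos"]
    return o,p,P,W,(d>0)
E
python3 - <<'E'
from h import *
np.set_printoptions(precision=3,suppress=True)
o,p,P,W,m=wristedge();print(o["ee_pos"],o["tcp_rot"])
g=m&(W[...,2]>.055)&(W[...,2]<.095);g[:, :240]=0;g[:,405:]=0;g[300:]=0
Q=P[g];w=W[g];print(len(Q),Q.min(0),Q.max(0));r=cv2.minAreaRect((Q[:,:2]*1000).astype(np.float32));print(r)
for r in range(235,270,5):print(r,P[r,270],W[r,270],W[r,370])
print(imaging.camera_info("wrist")["tool_from_camera"])
E
```

```text
[0.527 0.295 0.129] [-179.638    0.008  117.173]
2484 [-0.033 -0.061  0.048] [-0.022  0.059  0.073]
((-27.77419662475586, -0.5286941528320312), (10.700860977172852, 119.95002746582031), 0.020302973687648773)
235 [-0.046 -0.051  0.129] [ 0.501  0.23  -0.   ] [0.594 0.279 0.001]
240 [-0.036 -0.045  0.093] [0.502 0.243 0.036] [0.584 0.284 0.034]
245 [-0.024 -0.039  0.058] [0.503 0.256 0.071] [0.573 0.291 0.071]
250 [-0.026 -0.038  0.052] [0.504 0.255 0.077] [0.572 0.29  0.077]
255 [-0.029 -0.038  0.05 ] [0.506 0.252 0.079] [0.574 0.287 0.079]
260 [-0.075 -0.053  0.13 ] [ 0.513  0.203 -0.001] [0.609 0.254 0.   ]
265 [-0.081 -0.053  0.13 ] [ 0.516  0.198 -0.001] [ 0.612  0.248 -0.   ]
[[-0.002 -0.962 -0.273  0.069]
 [ 1.    -0.001 -0.001 -0.002]
 [ 0.001 -0.273  0.962 -0.143]
 [ 0.     0.     0.     1.   ]]
```

The edge is 22 mm from the tool centre, giving 11 mm of clearance as planned. I'll descend and push.

```bash
python3 -m jog '[{"rotation":[0,0,0],"translation":[0,0,-40],"grip":85},{"rotation":[0,0,0],"translation":[0,0,-79],"grip":85},{"rotation":[0,0,0],"translation":[0,0,-79],"grip":85},{"rotation":[0,0,0],"translation":[0,0,-79],"grip":85},{"rotation":[0,0,0],"translation":[3,-5,-79],"grip":85},{"rotation":[0,0,0],"translation":[5,-9,-79],"grip":85},{"rotation":[0,0,0],"translation":[7,-13,-79],"grip":85},{"rotation":[0,0,0],"translation":[9,-18,-79],"grip":85},{"rotation":[0,0,0],"translation":[11,-22,-78],"grip":85},{"rotation":[0,0,0],"translation":[14,-27,-77],"grip":85},{"rotation":[0,0,0],"translation":[16,-31,-77],"grip":85},{"rotation":[0,0,0],"translation":[18,-36,-76],"grip":85},{"rotation":[0,0,0],"translation":[21,-40,-75],"grip":85},{"rotation":[0,0,0],"translation":[21,-40,-75],"grip":85}]'
python3 - <<'E'
from h import *
np.set_printoptions(precision=3,suppress=True)
o,p,P,W,m=wristedge();print(o["ee_pos"],o["wrist_force"]);cv2.imwrite("pics/w2.png",p[...,::-1])
E
```

```text
time: 4.3
ee_pos: [0.5506, 0.2545, 0.0561]
tcp_rot: [-180.0, 0.0, 117.0]
wrist_force: [-1.5, 2.1, -0.7]
opening: 0.0849
grasp_force: 0.9
[0.551 0.254 0.056] [-1.484  2.135 -0.67 ]
```

View pics/w2.png

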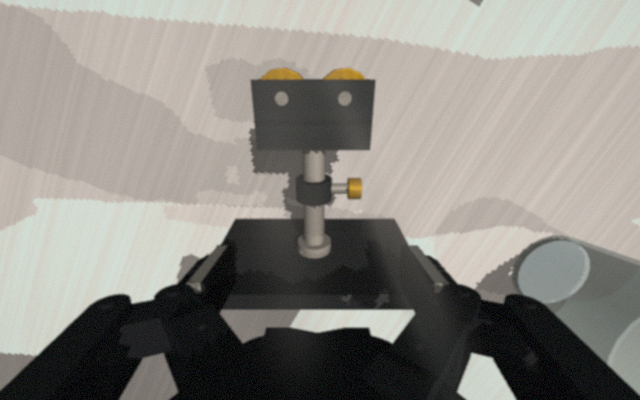

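The rest is pivoting cleanly: the fork has lifted (rows 80–150) and the plate is square between the fingers. I'll keep pushing past the balance point.

```bash
python3 -m jog '[{"rotation":[0,0,0],"translation":[2,-4,1],"grip":85},{"rotation":[0,0,0],"translation":[4,-8,2],"grip":85},{"rotation":[0,0,0],"translation":[6,-12,4],"grip":85},{"rotation":[0,0,0],"translation":[8,-16,5],"grip":85},{"rotation":[0,0,0],"translation":[10,-20,6],"grip":85},{"rotation":[0,0,0],"translation":[12,-23,7],"grip":85},{"rotation":[0,0,0],"translation":[13,-26,7],"grip":85},{"rotation":[0,0,0],"translation":[13,-26,7],"grip":85},{"rotation":[0,0,0],"translation":[13,-26,7],"grip":85}]'
python3 - <<'E'
from h import *
np.set_printoptions(precision=3,suppress=True)
o,p,P,W,m=wristedge();print(o["ee_pos"],o["wrist_force"]);cv2.imwrite("pics/w3.png",p[...,::-1])
E
```

```text
time: 5.25
ee_pos: [0.5636, 0.2291, 0.0635]
tcp_rot: [180.0, 0.0, 117.1]
wrist_force: [-0.5, -0.1, 2.5]
opening: 0.0854
grasp_force: 1.2
[0.564 0.229 0.064] [-0.485 -0.061  2.477]
```

View pics/w3.png

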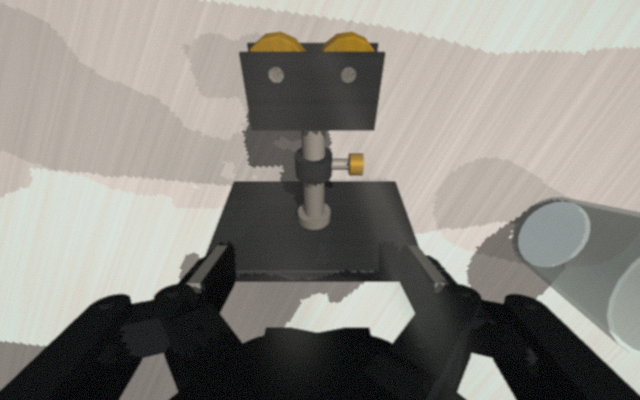

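It has turned further but is still on the fingertips, just before the balance point. I'll push on without rising.

```bash
python3 -m jog '[{"rotation":[0,0,0],"translation":[2,-4,0],"grip":85},{"rotation":[0,0,0],"translation":[4,-8,0],"grip":85},{"rotation":[0,0,0],"translation":[6,-12,0],"grip":85},{"rotation":[0,0,0],"translation":[8,-16,0],"grip":85},{"rotation":[0,0,0],"translation":[8,-16,0],"grip":85},{"rotation":[0,0,0],"translation":[8,-16,0],"grip":85}]'
python3 - <<'E'
from h import *
np.set_printoptions(precision=3,suppress=True)
o,p,P,W,m=wristedge();print(o["ee_pos"],o["wrist_force"]);cv2.imwrite("pics/w4.png",p[...,::-1])
for r in range(60,300,20):print(r,W[r,285],W[r,315],W[r,345])
E
```

```text
time: 5.9
ee_pos: [0.5715, 0.213, 0.0632]
tcp_rot: [-180.0, -0.0, 117.0]
wrist_force: [-0.0, 0.2, -0.4]
opening: 0.0851
grasp_force: 0.0
[0.571 0.213 0.063] [-0.007  0.191 -0.406]
60 [0.501 0.299 0.001] [0.523 0.302 0.038] [ 0.537  0.317 -0.   ]
80 [0.507 0.288 0.001] [0.528 0.293 0.04 ] [0.543 0.302 0.031]
100 [ 0.512  0.276 -0.001] [0.532 0.283 0.038] [ 0.549  0.295 -0.   ]
120 [ 0.518  0.264 -0.   ] [0.537 0.274 0.042] [ 0.556  0.283 -0.001]
140 [0.529 0.26  0.078] [0.541 0.266 0.078] [0.553 0.272 0.079]
160 [0.532 0.247 0.052] [0.547 0.255 0.051] [0.562 0.262 0.052]
180 [ 0.536  0.225 -0.   ] [0.556 0.235 0.001] [ 0.577  0.245 -0.001]
200 [0.543 0.211 0.   ] [0.563 0.221 0.001] [0.539 0.274 0.206]
220 [0.55  0.196 0.   ] [0.571 0.207 0.001] [ 0.592  0.217 -0.001]
240 [0.557 0.181 0.001] [ 0.579  0.191 -0.001] [ 0.6    0.202 -0.001]
260 [0.564 0.165 0.001] [0.586 0.176 0.001] [0.608 0.187 0.   ]
280 [ 0.572  0.148 -0.   ] [ 0.595  0.159 -0.001] [ 0.617  0.17  -0.001]
```

The tips rose too far and slid over the edge, so the plate tipped back to about 7 mm from where it started. I'll go back over it and push again with the tips lower (TCP z 53 mm throughout).

```bash
python3 -m jog '[{"rotation":[0,0,0],"translation":[0,0,45],"grip":85},{"rotation":[0,0,0],"translation":[0,0,45],"grip":85},{"rotation":[0,0,0],"translation":[-20,36,45],"grip":85},{"rotation":[0,0,0],"translation":[-41,74,45],"grip":85},{"rotation":[0,0,0],"translation":[-41,74,45],"grip":85},{"rotation":[0,0,0],"translation":[-41,74,45],"grip":85},{"rotation":[0,0,0],"translation":[-41,74,45],"grip":85}]'
python3 - <<'E'
from h import *
np.set_printoptions(precision=3,suppress=True)
o,p,P,W,m=wristedge();print(o["ee_pos"])
g=m&(W[...,2]>.055)&(W[...,2]<.095);g[:, :235]=0;g[:,405:]=0;g[300:]=0
Q=P[g];print(len(Q),Q.min(0),Q.max(0),cv2.minAreaRect((Q[:,:2]*1000).astype(np.float32)))
E
```

```text
time: 6.65
ee_pos: [0.5307, 0.2868, 0.1083]
tcp_rot: [180.0, 0.0, 117.1]
wrist_force: [-0.2, -0.3, 0.5]
opening: 0.085
grasp_force: 0.0
[0.531 0.287 0.108]
2906 [-0.019 -0.059  0.028] [-0.009  0.058  0.053] ((-14.38725471496582, -0.4061279296875), (9.945624351501465, 117.19171905517578), 0.2691337764263153)
```

```bash
python3 -m jog '[{"rotation":[0,0,0],"translation":[-5,10,0],"grip":85},{"rotation":[0,0,0],"translation":[-5,10,-28],"grip":85},{"rotation":[0,0,0],"translation":[-5,10,-56],"grip":85},{"rotation":[0,0,0],"translation":[-5,10,-56],"grip":85},{"rotation":[0,0,0],"translation":[-3,6,-56],"grip":85},{"rotation":[0,0,0],"translation":[0,0,-56],"grip":85},{"rotation":[0,0,0],"translation":[3,-6,-56],"grip":85},{"rotation":[0,0,0],"translation":[6,-12,-56],"grip":85},{"rotation":[0,0,0],"translation":[9,-18,-56],"grip":85},{"rotation":[0,0,0],"translation":[12,-24,-56],"grip":85},{"rotation":[0,0,0],"translation":[15,-30,-56],"grip":85},{"rotation":[0,0,0],"translation":[18,-36,-56],"grip":85},{"rotation":[0,0,0],"translation":[21,-42,-56],"grip":85},{"rotation":[0,0,0],"translation":[24,-47,-55],"grip":85},{"rotation":[0,0,0],"translation":[26,-51,-55],"grip":85},{"rotation":[0,0,0],"translation":[28,-55,-55],"grip":85},{"rotation":[0,0,0],"translation":[29,-57,-55],"grip":85},{"rotation":[0,0,0],"translation":[29,-57,-55],"grip":85},{"rotation":[0,0,0],"translation":[29,-57,-55],"grip":85}]'
python3 - <<'E'
from h import *
np.set_printoptions(precision=3,suppress=True)
o,p,P,W,m=wristedge();print(o["ee_pos"],o["wrist_force"]);cv2.imwrite("pics/w5.png",p[...,::-1])
for r in range(20,300,20):print(r,P[r,285],W[r,285],W[r,315])
E
```

```text
time: 8.6
ee_pos: [0.5594, 0.2302, 0.0533]
tcp_rot: [-180.0, 0.0, 117.1]
wrist_force: [-0.4, 0.3, -0.1]
opening: 0.0848
grasp_force: 0.0
[0.559 0.23  0.053] [-0.394  0.287 -0.144]
20 [ 0.129 -0.021  0.054] [ 0.481  0.335 -0.   ] [ 0.498  0.344 -0.   ]
40 [ 0.118 -0.022  0.053] [ 0.486  0.325 -0.   ] [0.503 0.333 0.003]
60 [ 0.107 -0.022  0.053] [0.491 0.315 0.   ] [0.508 0.324 0.   ]
80 [ 0.095 -0.023  0.053] [0.496 0.304 0.   ] [0.514 0.313 0.   ]
100 [ 0.083 -0.023  0.053] [0.501 0.293 0.   ] [ 0.519  0.302 -0.   ]
120 [ 0.07  -0.023  0.054] [ 0.507  0.282 -0.001] [ 0.525  0.291 -0.   ]
140 [ 0.057 -0.024  0.054] [ 0.512  0.27  -0.   ] [ 0.531  0.279 -0.   ]
160 [ 0.043 -0.024  0.054] [ 0.518  0.257 -0.001] [0.537 0.267 0.   ]
180 [ 0.051 -0.012 -0.058] [0.526 0.271 0.111] [0.534 0.274 0.105]
200 [ 0.046 -0.011 -0.061] [0.528 0.266 0.114] [0.538 0.268 0.105]
220 [ 0.039 -0.012 -0.061] [0.531 0.26  0.114] [0.539 0.264 0.115]
240 [ 0.024 -0.014 -0.041] [0.536 0.245 0.094] [0.546 0.25  0.095]
260 [-0.016 -0.022  0.018] [0.547 0.206 0.035] [0.563 0.215 0.037]
280 [-0.025 -0.022  0.01 ] [0.552 0.198 0.043] [0.569 0.205 0.042]
```

View pics/w5.png

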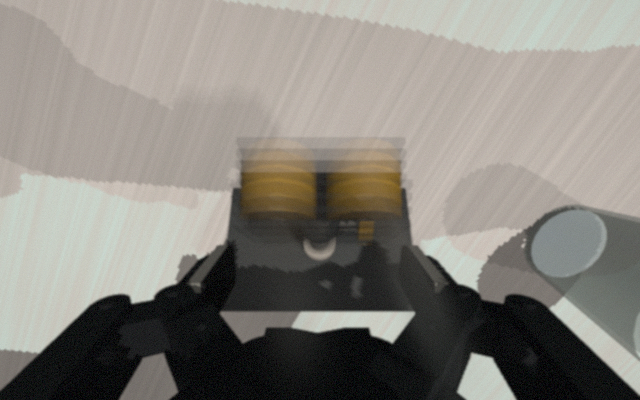

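It was caught mid-fall, with the fork swinging up (blurred) between the fingers. I'll rise straight up to give it room.

```bash
python3 -m jog '[{"rotation":[0,0,0],"translation":[0,0,45],"grip":85},{"rotation":[0,0,0],"translation":[0,0,90],"grip":85},{"rotation":[0,0,0],"translation":[0,0,140],"grip":85},{"rotation":[0,0,0],"translation":[0,0,180],"grip":85},{"rotation":[0,0,0],"translation":[0,0,180],"grip":85},{"rotation":[0,0,0],"translation":[0,0,180],"grip":85},{"rotation":[0,0,0],"translation":[0,0,180],"grip":85}]'
python3 - <<'E'
from h import *
np.set_printoptions(precision=3,suppress=True)
o,p,P,W,m=wristedge();print(o["ee_pos"],o["wrist_force"]);cv2.imwrite("pics/w6.png",p[...,::-1])
w=W[m];g=(abs(w[:,0]-.56)<.12)&(abs(w[:,1]-.22)<.12)
for a,b in((.006,.03),(.08,.13)):
    q=w[g&(w[:,2]>a)&(w[:,2]<b)];print(len(q),q.min(0),q.max(0),np.median(q,0),cv2.minAreaRect((q[:,:2]*1000).astype(np.float32)))
E
```

```text
time: 9.35
ee_pos: [0.5591, 0.2302, 0.2319]
tcp_rot: [-179.9, -0.0, 117.1]
wrist_force: [-0.5, -0.2, -1.7]
opening: 0.085
grasp_force: 0.0
[0.559 0.23  0.232] [-0.453 -0.238 -1.666]
3858 [0.498 0.15  0.007] [0.638 0.274 0.027] [0.559 0.222 0.01 ] ((568.1481323242188, 212.0370635986328), (120.08318328857422, 79.52212524414062), 27.074565887451172)
1277 [0.539 0.192 0.08 ] [0.596 0.233 0.112] [0.568 0.214 0.105] ((568.1633911132812, 212.20382690429688), (55.925899505615234, 18.664203643798828), 26.954914093017578)
```

View pics/w6.png

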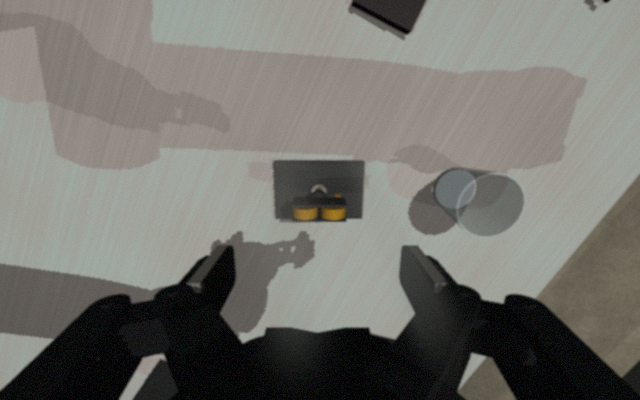

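Rest_b stands upright at (0.568, 0.212): foot flat at z 10 mm, fork directly above it at 105–112 mm. Next I'll move to rest_a.

```bash
python3 -m jog '[{"rotation":[0,0,0],"translation":[-4,-42,0],"grip":85},{"rotation":[0,0,-6],"translation":[-8,-84,0],"grip":85},{"rotation":[0,0,-12],"translation":[-12,-126,0],"grip":85},{"rotation":[0,0,-18],"translation":[-16,-168,0],"grip":85},{"rotation":[0,0,-24],"translation":[-20,-210,0],"grip":85},{"rotation":[0,0,-30],"translation":[-24,-252,0],"grip":85},{"rotation":[0,0,-34],"translation":[-28,-294,0],"grip":85},{"rotation":[0,0,-38],"translation":[-32,-336,0],"grip":85},{"rotation":[0,0,-38],"translation":[-36,-378,0],"grip":85},{"rotation":[0,0,-38],"translation":[-40,-420,0],"grip":85},{"rotation":[0,0,-38],"translation":[-42,-460,0],"grip":85},{"rotation":[0,0,-38],"translation":[-42,-460,0],"grip":85},{"rotation":[0,0,-38],"translation":[-42,-460,0],"grip":85},{"rotation":[0,0,-38],"translation":[-42,-460,-50],"grip":85},{"rotation":[0,0,-38],"translation":[-42,-460,-100],"grip":85},{"rotation":[0,0,-38],"translation":[-42,-460,-100],"grip":85},{"rotation":[0,0,-38],"translation":[-42,-460,-100],"grip":85},{"rotation":[0,0,-38],"translation":[-42,-460,-100],"grip":85}]'
python3 - <<'E'
from h import *
np.set_printoptions(precision=3,suppress=True)
o,p,P,W,m=wristedge();print(o["ee_pos"]);cv2.imwrite("pics/w7.png",p[...,::-1])
g=m&(W[...,2]>.05)&(W[...,2]<.095)&(abs(P[...,0]-.03)<.06)&(abs(P[...,1])<.075)
Q=P[g];w=W[g];print(len(Q),Q.min(0),Q.max(0),w.min(0),w.max(0),cv2.minAreaRect((Q[:,:2]*1000).astype(np.float32)))
h=Q[w[:,2]>.07];print(h.min(0),h.max(0))
E
```

```text
time: 11.2
ee_pos: [0.5189, -0.2298, 0.1368]
tcp_rot: [179.8, 0.1, 79.1]
wrist_force: [0.7, -0.1, 0.6]
opening: 0.0846
grasp_force: 0.0
[ 0.519 -0.23   0.137]
4556 [ 0.021 -0.065  0.056] [0.04  0.055 0.087] [ 0.46  -0.219  0.05 ] [ 0.58  -0.179  0.08 ] ((30.596942901611328, -4.650157928466797), (18.819364547729492, 119.95135498046875), 0.12313934415578842)
[ 0.021 -0.065  0.056] [0.034 0.055 0.067]
```

View pics/w7.png

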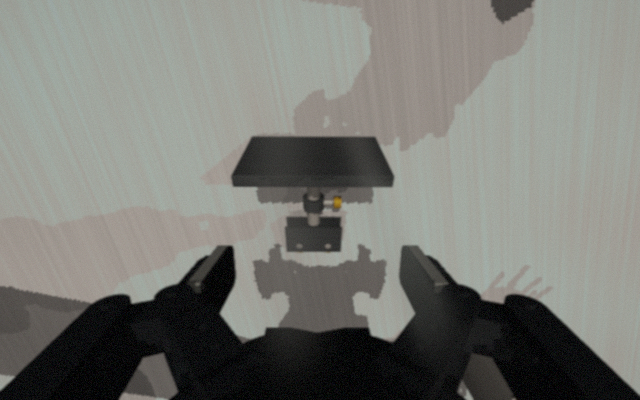

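The wrist view shows rest_a's plate edge (rows 175–185) parallel to the fingers. It is 21 mm from the tool centre and 5 mm off sideways, so I'll correct that, descend and push the same way.

```bash
python3 -m jog '[{"rotation":[0,0,0],"translation":[-4,1,-40],"grip":85},{"rotation":[0,0,0],"translation":[-4,1,-81],"grip":85},{"rotation":[0,0,0],"translation":[-4,1,-81],"grip":85},{"rotation":[0,0,0],"translation":[-4,1,-81],"grip":85},{"rotation":[0,0,0],"translation":[-3,8,-81],"grip":85},{"rotation":[0,0,0],"translation":[-2,14,-81],"grip":85},{"rotation":[0,0,0],"translation":[0,20,-81],"grip":85},{"rotation":[0,0,0],"translation":[1,27,-81],"grip":85},{"rotation":[0,0,0],"translation":[2,33,-81],"grip":85},{"rotation":[0,0,0],"translation":[3,39,-81],"grip":85},{"rotation":[0,0,0],"translation":[5,46,-81],"grip":85},{"rotation":[0,0,0],"translation":[6,52,-81],"grip":85},{"rotation":[0,0,0],"translation":[7,58,-81],"grip":85},{"rotation":[0,0,0],"translation":[8,63,-80],"grip":85},{"rotation":[0,0,0],"translation":[9,67,-80],"grip":85},{"rotation":[0,0,0],"translation":[10,71,-80],"grip":85},{"rotation":[0,0,0],"translation":[10,74,-80],"grip":85},{"rotation":[0,0,0],"translation":[10,75,-80],"grip":85},{"rotation":[0,0,0],"translation":[10,75,-80],"grip":85}]'
python3 - <<'E'
from h import *
np.set_printoptions(precision=3,suppress=True)
o,p,P,W,m=wristedge();print(o["ee_pos"],o["wrist_force"]);cv2.imwrite("pics/w8.png",p[...,::-1])
for r in range(20,380,20):print(r,W[r,285],W[r,315])
E
```

```text
time: 13.15
ee_pos: [0.5274, -0.1547, 0.0533]
tcp_rot: [180.0, -0.0, 79.1]
wrist_force: [-0.3, -0.8, -0.4]
opening: 0.0847
grasp_force: 0.0
[ 0.527 -0.155  0.053] [-0.25  -0.827 -0.394]
20 [ 0.531 -0.026  0.002] [ 0.549 -0.028 -0.001]
40 [ 0.529 -0.035 -0.001] [ 0.547 -0.039 -0.   ]
60 [ 0.526 -0.047 -0.   ] [ 0.545 -0.051  0.   ]
80 [ 0.524 -0.058  0.   ] [ 0.543 -0.062  0.   ]
100 [ 0.521 -0.07  -0.   ] [ 0.54  -0.074 -0.001]
120 [ 0.518 -0.083  0.001] [ 0.538 -0.087 -0.   ]
140 [ 0.515 -0.096 -0.   ] [ 0.535 -0.1   -0.   ]
160 [ 0.512 -0.109 -0.001] [ 0.533 -0.113  0.001]
180 [ 0.509 -0.123  0.   ] [ 0.53  -0.127 -0.   ]
200 [ 0.506 -0.137  0.001] [ 0.527 -0.142 -0.001]
220 [ 0.515 -0.13   0.068] [ 0.529 -0.133  0.068]
240 [ 0.509 -0.148  0.049] [ 0.526 -0.151  0.05 ]
260 [ 0.495 -0.185 -0.001] [ 0.523 -0.165  0.047]
280 [ 0.491 -0.201  0.001] [ 0.521 -0.174  0.054]
300 [ 0.487 -0.22   0.   ] [ 0.52  -0.182  0.06 ]
320 [ 0.482 -0.24  -0.001] [ 0.519 -0.188  0.069]
340 [ 0.519 -0.143  0.132] [ 0.528 -0.144  0.133]
360 [ 0.52  -0.143  0.139] [ 0.528 -0.144  0.139]
```

View pics/w8.png

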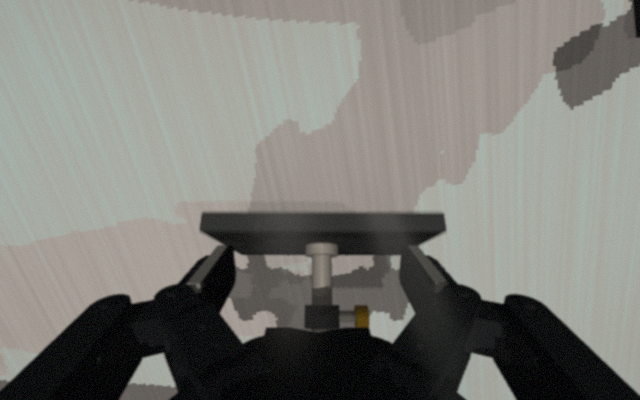

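The plate is leaning well back (edge at z 68 mm) and is at or past the balance point. I'll nudge it 6 mm further and hold.

```bash
python3 -m jog '[{"rotation":[0,0,0],"translation":[1,3,0],"grip":85},{"rotation":[0,0,0],"translation":[1,6,0],"grip":85},{"rotation":[0,0,0],"translation":[1,6,0],"grip":85},{"rotation":[0,0,0],"translation":[1,6,0],"grip":85}]'
python3 - <<'E'
from h import *
np.set_printoptions(precision=3,suppress=True)
o,p,P,W,m=wristedge();print(o["ee_pos"],o["wrist_force"])
for r in range(100,330,20):print(r,W[r,285],W[r,315])
E
```

```text
time: 13.6
ee_pos: [0.5284, -0.1487, 0.0533]
tcp_rot: [180.0, 0.0, 79.1]
wrist_force: [1.2, 0.6, -0.4]
opening: 0.0848
grasp_force: 0.0
[ 0.528 -0.149  0.053] [ 1.17   0.645 -0.4  ]
100 [ 0.522 -0.064 -0.   ] [ 0.541 -0.068 -0.001]
120 [ 0.519 -0.077  0.001] [ 0.539 -0.081  0.   ]
140 [ 0.516 -0.09  -0.   ] [ 0.536 -0.094  0.   ]
160 [ 0.515 -0.102  0.011] [ 0.534 -0.106  0.011]
180 [ 0.512 -0.115  0.01 ] [ 0.532 -0.119  0.01 ]
200 [ 0.508 -0.129  0.01 ] [ 0.529 -0.131  0.018]
220 [ 0.505 -0.143  0.01 ] [ 0.53  -0.13   0.058]
240 [ 0.519 -0.123  0.095] [ 0.531 -0.126  0.094]
260 [ 0.52  -0.126  0.106] [ 0.53  -0.129  0.104]
280 [ 0.519 -0.132  0.11 ] [ 0.529 -0.137  0.105]
300 [ 0.488 -0.214 -0.   ] [ 0.512 -0.219 -0.001]
320 [ 0.483 -0.233 -0.001] [ 0.508 -0.237 -0.   ]
```

Rest_a has dropped flat: foot at 10 mm, fork at 110 mm. I'll rise clear and check everything.

```bash
python3 -m jog '[{"rotation":[0,0,0],"translation":[0,0,40],"grip":85},{"rotation":[0,0,0],"translation":[0,0,80],"grip":85},{"rotation":[0,0,0],"translation":[0,0,120],"grip":85},{"rotation":[0,0,0],"translation":[0,0,160],"grip":85},{"rotation":[0,0,0],"translation":[0,0,180],"grip":85},{"rotation":[0,0,0],"translation":[-50,30,180],"grip":85},{"rotation":[0,0,0],"translation":[-100,60,180],"grip":85},{"rotation":[0,0,0],"translation":[-150,90,180],"grip":85},{"rotation":[0,0,0],"translation":[-170,110,180],"grip":85},{"rotation":[0,0,0],"translation":[-170,110,180],"grip":85},{"rotation":[0,0,0],"translation":[-170,110,180],"grip":85}]'
python3 - <<'E'
from h import *
np.set_printoptions(precision=3,suppress=True)
ims=[]
for c in("top","scene"):
    p,d=imaging.camera(c);ims.append(p[...,::-1]);P=cloud(c,d).reshape(-1,3)
    for x,y in((.568,.212),(.53,-.135)):
        g=(abs(P[:,0]-x)<.1)&(abs(P[:,1]-y)<.09)
        for a,b in((.006,.02),(.075,.13)):
            q=P[g&(P[:,2]>a)&(P[:,2]<b)]
            if len(q)>5:print(c,len(q),q[:,2].max(),np.median(q,0),cv2.minAreaRect((q[:,:2]*1000).astype(np.float32)))
    for t in("graphite_pad","beaker","rod_can","shaper"):
        for b in spotter.mark_of(c,t)[:1]:print(t,np.round(b["uv"]))
t,s=ims;cv2.imwrite("pics/fin.png",np.hstack([cv2.resize(t[130:270,140:480],(400,165)),cv2.resize(s[100:290,160:500],(400,224))[:165]]) if 0 else cv2.resize(s[110:290,170:490],(800,450)))
E
```

```text
time: 14.75
ee_pos: [0.3582, -0.0384, 0.234]
tcp_rot: [179.9, -0.0, 79.1]
wrist_force: [0.3, -0.4, -0.1]
opening: 0.0848
grasp_force: 0.0
top 808 0.01937378498763276 [0.565 0.205 0.01 ] ((568.1784057617188, 213.74461364746094), (198.5203399658203, 177.51614379882812), 1.3825750350952148)
top 114 0.11832890106148075 [0.572 0.21  0.106] ((570.0575561523438, 210.59344482421875), (54.473323822021484, 17.962085723876953), 26.889373779296875)
top 830 0.019648974315906287 [ 0.533 -0.133  0.01 ] ((530.3629150390625, -135.75648498535156), (198.40640258789062, 176.4521942138672), 1.219334602355957)
top 117 0.11928450892926801 [ 0.534 -0.136  0.106] ((534.3155517578125, -135.73849487304688), (18.84943962097168, 55.49435806274414), 79.74870300292969)
graphite_pad [170. 218.]
beaker [228. 165.]
rod_can [449. 190.]
shaper [445. 241.]
scene 587 0.01932888714821912 [0.585 0.213 0.009] ((574.90478515625, 212.79766845703125), (125.29828643798828, 80.871826171875), 27.21025848388672)
scene 159 0.11229904559284043 [0.583 0.214 0.101] ((574.2267456054688, 212.5786895751953), (57.501644134521484, 20.09650421142578), 24.097543716430664)
scene 489 0.019748005599925733 [ 0.549 -0.128  0.009] ((539.3335571289062, -133.8281707763672), (82.66776275634766, 124.59300231933594), 78.17432403564453)
scene 162 0.1104312188536456 [ 0.543 -0.13   0.098] ((539.3013305664062, -134.027587890625), (21.722082138061523, 59.449222564697266), 79.41719818115234)
graphite_pad [471. 235.]
beaker [400. 268.]
rod_can [185. 193.]
shaper [216. 154.]
```

View pics/fin.png

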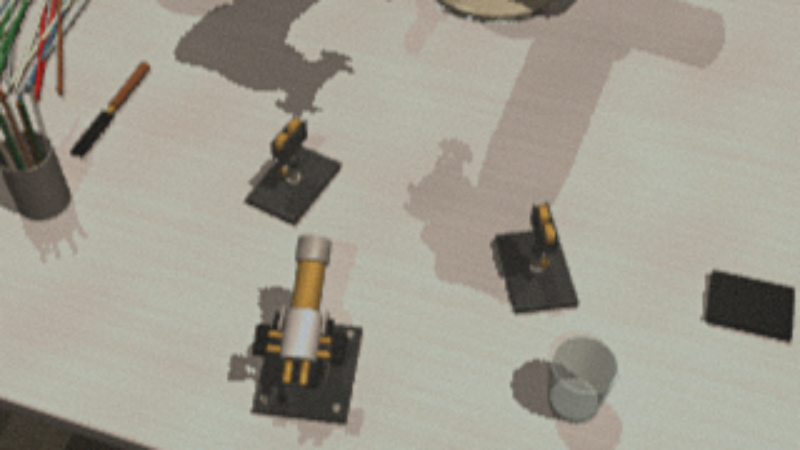

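Both rests stand upright, at (290, 165) and (538, 260) in the crop. The pad, shaper, cup and can are unmoved, and the arm is clear.

```bash
python3 -c "
from workcell import bot
print(bot.job_done())"
```

```text
the job is handed in; nothing more can be done
None
```

Both rests were tipped back onto their feet by fingertip pushes and stand about where they fell (rest_b took two pushes); the pad, shaper, cup and can were left alone, and the job was handed in at about 15 s.

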